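# Ready the stirring dish

### The arm

A 6-joint arm with a two-finger parallel gripper is mounted at the origin on the work surface. World frame = base frame: x ahead of the robot, y to its left, z up, the work surface at z = 0. Lengths are in m, angles in rad, forces in N, time in s.
With the tool pointing down it reaches from about 0.3 to 0.85 m from the base axis. Payload 5.4 kg.
Tool frame: the origin (TCP) lies on the centre line of the jaws, within the pads' length; the fingertips stand 22 mm ahead of it and the grasp point (between the pads) lies 3 mm ahead of it; z points along the fingers, y is the line along which they close (so a half turn about z gives the same grasp; the last joint's range is limited). The gripper opens to 85 mm and grips with 20 to 120 N. Pads are 22 mm wide; open, the fingers measure 114 mm over their backs; the gripper's body (76 mm by 85 mm) begins 54 mm behind the grasp point. The pads swing forward as they close: fully open they stand 13 mm farther back than shut.
Start: joints at [-1.497, 0.158, 1.597, -0, 1.386, -0.21], TCP at [0.161, -0.552, 0.253] pointing down, gripper open.
Joint ranges: [-2.91, 2.91], [-0.94, 2.29], [0.18, 2.7], [-1.29, 4.43], [0.17, 2.64], [-3, 3]. Speed limits (rad/s): [2.57, 2.57, 3.14, 3.14, 3.14, 3.14].

### API

Orientations are given as a unit quaternion [x, y, z, w].
In Python, from rig import bot, optics, ticket, read_state gives the robot as it stands (bot), with the cameras (optics), the readings as plain functions and the job (ticket).
- The arm moves only by the tool steer_hand, called after ">>>" as name(argument=value, ...) on one line, values as JSON. Schema: {"type":"object","properties":{"rows":{"type":"array","items":{"type":"array","prefixItems":[{"type":"array","items":{"type":"number"},"minItems":3,"maxItems":3},{"type":"array","items":{"type":"number"},"minItems":3,"maxItems":3},{"type":"number"}],"minItems":3,"maxItems":3},"minItems":1,"maxItems":10},"grip_n":{"type":"number"},"only":{"type":"string"},"quiet":{"type":"boolean"},"lines":{"type":"string"}},"required":["rows"],"additionalProperties":false}. rows is a list of rows, 1 to 10 of them, each written [[dx, dy, dz], [rx, ry, rz], opening]: dx, dy, dz in m, then a rotation vector rx, ry, rz in rad, then the finger opening in m; each row shifts and turns the commanded pose from where the row before left it, along the tool's axes as they then stand; what a row does not reach is not made up. A row lasts 1/12 s, in which the tool goes at most 0.0417 m and 0.125 rad, less where a joint would pass 70% of its speed; a pose out of reach is approached as far as the arm can. The fingers move at their own pace and stop on an object; grip_n is the grip in N (left out, the last holds). Time passes only in rows, so rows that do not move let the fingers close. The tool returns the time, the measured TCP pose, the force, the opening and the grip force at its end. only (a regular expression) keeps the lines of the reply that match it, lines (a string "A,B") keeps lines A to B, and quiet returns only ok. Input that does not fit is refused with a message, and nothing moves.
- read_state(): the state, without advancing time (a new reading comes with each control period).
- optics.read_camera(name): name is "scene" or "top" or "wrist"; returns the picture (384x512x3 uint8, blue, green, red); there is no depth.
- optics.camera_params(name): a dict with "fx", "fy", "cx", "cy" (pixels), "origin" and "attitude" of the camera in the world. Camera axes: x right, y down, z forward; pixel columns grow to the right and rows downward; lengths in m; the calibration is good to about 2 mm. The wrist camera is an equidistant fisheye: a pixel r from the principal point sees the ray r / f radians off the axis. A picture is of the moment at which its call begins: read the wrist's pose just before it. camera_params takes no time and is no camera call; for the wrist camera it gives the pose at the moment of the call.
- ticket.finish_job(): hands the job in; it is judged then, once.
The state is a dict: "time": time; "joints": joint angles; "qd": joint speeds; "tau": joint torques, N m; "position": TCP position; "orientation": TCP orientation; "contact_force": force on the tool from outside, world axes, zero at the start; "moment": the same for the moment, N m; "finger_gap": finger opening in m; "gripper_force": force on a finger pad.
Only numpy, scipy, OpenCV 4.12 (cv2) and the standard library are available. Lean on these libraries where they do the work, as an engineer would, in place of code of your own. Each camera call takes 0.05 s, during which the arm holds its last target. There are 200 camera calls.

### The job

Get the metal dish on the magnetic stirrer ready for a stirring run: lower the longer of the two white stirring bars into it so that it lies on the dish's floor, then close the dish with the large knobbed lid, seated flat on the rim. The dish stays where it stands on the stirrer's plate; set both parts down gently, do not drop them.

Things in the scene. Friction and masses are not known exactly. Their poses are not given: they have to be found in the camera images.
- dish: Open round stainless steel dish: outer diameter 120 mm, height 60 mm, wall 3 mm (mouth 114 mm wide), floor 4 mm thick. Origin at the centre of its underside, z up; it stands loose, 0.45 kg, on the round dark plate (156 mm wide, 85 mm above the bench) of a cream magnetic stirrer with a blue panel. The stirrer's housing reaches at most 180 mm from the dish's axis, lower than the plate, and is fixed.
- bar: The longer white stirring bar, an octagonal prism 60 mm long and 12 mm across its flats, lying on the bench; about 35 g. Origin at the centre of its underside, its own x axis along the bar, z up. (A shorter one, 28 mm long, also lies about: not the one.)
- lid: Larger aluminium lid, right way up on the bench: below, a round boss 90 mm wide, 6 mm high (12 mm play in the mouth); above it a disc 140 mm wide, 5 mm thick; on top an upright black round knob 24 mm wide, 28 mm high. 39 mm high in all, 0.2 to 0.33 kg. Origin: centre of the boss underside, z up; seated, it is 54 mm above the dish origin. (A lid 86 mm wide also lies about: too small.)

How it is judged:
By the outcome, as a careful person would: the job done as asked, in the order asked, and still so for the second after the job is handed in, with the robot touching nothing.
It also fails if it takes over 61 s, if anything falls off the work surface, if the arm or the gripper's body presses on something with over 40 N, if the wrist force passes 120 N, or if a joint passes its speed limit or range.

## Working session

There is one attempt and no reset: what is moved stays moved. The work goes in short steps, Python scripts to look and compute and a tool call to move; the robot and the scene stay as the last step left them, time stands still between calls to the robot, and variables do not carry over. Pictures are saved under pics/ and viewed, at most 10 in all, crops included, and the job is handed in when it is done.

```bash
ls; mkdir -p pics
```

Run:
```python
from rig import bot, optics, ticket, read_state
import cv2,json
s=read_state();print(s)
for n in("scene","top","wrist"):
    print(n,optics.camera_params(n)); cv2.imwrite(f"pics/{n}0.png",optics.read_camera(n))
```

```text
pics
rig.py
{'time': 0.0, 'joints': array([-1.49709911e+00,  1.59034318e-01,  1.59825030e+00, -3.99869312e-05,
        1.38618758e+00, -2.10078698e-01]), 'qd': array([-0.00165063, -0.00010932, -0.0002544 , -0.00083829,  0.00226905,
       -0.00248954]), 'tau': array([-3.34921124e-04, -3.96002126e+01, -3.31429982e+01, -1.67420862e-04,
        8.47047282e-03,  1.07123654e-05]), 'position': array([ 0.160928  , -0.55143321,  0.25231609]), 'orientation': array([ 9.89949821e-01,  1.41415938e-01,  4.44294492e-05, -9.38926309e-04]), 'contact_force': array([-0.07096205,  0.50450844,  0.08534561]), 'moment': array([-0.02718021, -0.00916465,  0.03575983]), 'gripper_force': 0.0, 'finger_gap': 0.08527887871155555}
scene {'fx': 382.47165712272715, 'fy': 382.47165712272715, 'cx': 252.81944606435258, 'cy': 191.42049595799028, 'origin': array([ 0.93447813, -0.51138044,  0.64116809]), 'attitude': array([ 0.86534901,  0.28241149, -0.13573846, -0.39113924])}
top {'fx': 437.20449772337037, 'fy': 437.20449772337037, 'cx': 249.3394941735626, 'cy': 187.20671358272438, 'origin': array([0.3871688 , 0.02171416, 1.18735257]), 'attitude': array([ 0.71436171, -0.69659428,  0.0519628 , -0.04175672])}
wrist {'fx': 297.3186396354542, 'fy': 297.3186396354542, 'cx': 253.88786330245628, 'cy': 190.08699225389157, 'origin': array([ 0.23474159, -0.53013665,  0.37362103]), 'attitude': array([ 0.79051221, -0.59325889, -0.0919595 ,  0.12115193])}
```

View pics/top0.png

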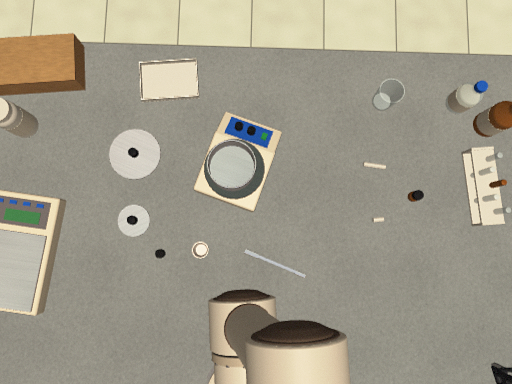

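View pics/scene0.png

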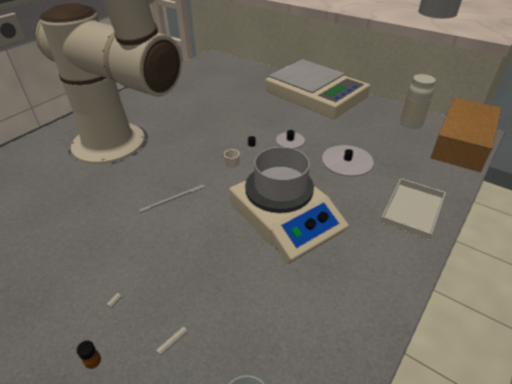

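Top view: long bar at (375,166), short bar at (378,219), large lid at (134,153), dish at (232,166). The scene view shows the long bar at (172,340), large lid (348,159), dish (282,172).

Create h.py:
```python
import numpy as np,cv2
from scipy.spatial.transform import Rotation as R
def ray(p,uv,fish=False):
    x=(uv[0]-p["cx"])/p["fx"];y=(uv[1]-p["cy"])/p["fy"]
    if fish:
        r=np.hypot(x,y);d=np.array([x/r*np.sin(r),y/r*np.sin(r),np.cos(r)]) if r>1e-9 else np.array([0,0,1.])
    else: d=np.array([x,y,1.])
    d=R.from_quat(p["attitude"]).apply(d/np.linalg.norm(d));return np.array(p["origin"]),d
def plane(p,uv,z,fish=False):
    o,d=ray(p,uv,fish);return o+d*(z-o[2])/d[2]
def tri(rays):
    A=np.zeros((3,3));b=np.zeros(3)
    for o,d in rays:
        M=np.eye(3)-np.outer(d,d);A+=M;b+=M@o
    x=np.linalg.solve(A,b);return x,[round(1000*np.linalg.norm((np.eye(3)-np.outer(d,d))@(x-o)),1) for o,d in rays]
def blobs(m,box,amin=15):
    x0,y0,x1,y1=box;k=np.zeros_like(m);k[y0:y1,x0:x1]=m[y0:y1,x0:x1]
    cs,_=cv2.findContours(k,cv2.RETR_EXTERNAL,cv2.CHAIN_APPROX_NONE)
    return sorted([c for c in cs if cv2.contourArea(c)>=amin],key=cv2.contourArea,reverse=True)
def cen(c):
    m=cv2.moments(c);return np.array([m["m10"],m["m01"]])/m["m00"]
```

Run:
```python
from h import *
from rig import bot, optics, ticket, read_state
P={n:optics.camera_params(n) for n in("top","scene")}
I={n:cv2.imread(f"pics/{n}0.png") for n in P}
np.set_printoptions(precision=4,suppress=True)
G={n:I[n].min(2) for n in P}; X={n:I[n].max(2) for n in P}
# bar
bx={"top":(355,155,395,178),"scene":(145,315,200,365)}
c={}
for n in P:
    m=(G[n]>150).astype(np.uint8); b=blobs(m,bx[n])[0]; c[n]=cen(b)
    r=cv2.minAreaRect(b);q=cv2.boxPoints(r);print(n,"bar",c[n],r)
    e=sorted(q,key=lambda t:t[0]);a,bb=(e[0]+e[1])/2,(e[2]+e[3])/2
    A,B=plane(P[n],a,.008),plane(P[n],bb,.008);print(A,B,np.linalg.norm(A-B),np.degrees(np.arctan2(*(B-A)[1::-1])))
print("bar",tri([ray(P[n],c[n]) for n in P]))
# knob
bx={"top":(120,140,150,165),"scene":(338,145,358,165)}
for n in P:
    b=blobs((X[n]<60).astype(np.uint8),bx[n])[0];c[n]=cen(b);print(n,"knob",c[n],cv2.boundingRect(b))
print("knob",tri([ray(P[n],c[n]) for n in P]))
bx={"top":(100,120,168,190),"scene":(318,140,380,178)}
for n in P:
    b=blobs((G[n]>145).astype(np.uint8),bx[n])[0];e=cv2.fitEllipse(cv2.convexHull(b));print(n,"disc",e);c[n]=e[0]
print("disc",tri([ray(P[n],c[n]) for n in P]))
for n,(x0,y0,x1,y1) in {"top":(190,105,290,215),"scene":(220,130,350,255)}.items():
    cv2.imwrite(f"pics/{n}c.png",cv2.resize(I[n][y0:y1,x0:x1],None,fx=4,fy=4,interpolation=cv2.INTER_NEAREST))
a=cv2.imread("pics/topc.png");b=cv2.imread("pics/scenec.png")
k=np.zeros((500,920,3),np.uint8);k[:440,:400]=a;k[:500,400:]=b;cv2.imwrite("pics/d.png",cv2.resize(k,(800,435)))
```

```text
top bar [374.6253 165.2196] ((374.5400390625, 165.21998596191406), (21.496047973632812, 3.9597983360290527), 8.130102157592773)
[ 0.6183 -0.3072  0.008 ] [ 0.6114 -0.3659  0.008 ] 0.059130494646411014 -96.71267083697634Traceback (most recent call last):
  File "<stdin>", line 11, in <module>
IndexError: list index out of range
```

Create m.py:
```python
from h import *
from rig import bot, optics, ticket, read_state
P={n:optics.camera_params(n) for n in("top","scene")}
I={n:cv2.imread(f"pics/{n}0.png") for n in P}
np.set_printoptions(precision=4,suppress=True)
def otsu(ch,box,inv=False):
    x0,y0,x1,y1=box;s=np.ascontiguousarray(ch[y0:y1,x0:x1]);t,_=cv2.threshold(s,0,255,cv2.THRESH_OTSU)
    m=(ch<=t) if inv else (ch>t);return blobs(m.astype(np.uint8),box)[0]
G={n:I[n].min(2) for n in P}
c={}
for n,b in {"top":(355,155,395,178),"scene":(145,318,200,360)}.items():
    k=otsu(G[n],b);c[n]=cen(k)
    q=cv2.boxPoints(cv2.minAreaRect(k))
    l=[np.linalg.norm(q[1]-q[0]),np.linalg.norm(q[2]-q[1])]
    a,bb=((q[0]+q[1])/2,(q[2]+q[3])/2) if l[0]<l[1] else ((q[1]+q[2])/2,(q[3]+q[0])/2)
    A,B=plane(P[n],a,.008),plane(P[n],bb,.008);print(n,"bar",c[n],l,A,B,np.linalg.norm(A-B),np.degrees(np.arctan2(*(B-A)[1::-1])))
print("bar",tri([ray(P[n],c[n]) for n in P]))
for n,b in {"top":(122,142,146,165),"scene":(340,146,357,164)}.items():
    k=otsu(G[n],b,True);c[n]=cen(k);print(n,"knob",c[n],cv2.boundingRect(k))
print("knob",tri([ray(P[n],c[n]) for n in P]))
for n,b in {"top":(100,120,168,190),"scene":(316,140,382,178)}.items():
    k=otsu(G[n],b);e=cv2.fitEllipse(cv2.convexHull(k));c[n]=e[0];print(n,"disc",e,plane(P[n],e[0],.011))
print("disc",tri([ray(P[n],c[n]) for n in P]))
a=cv2.resize(I["top"][105:215,190:290],None,fx=4,fy=4);b=cv2.resize(I["scene"][130:230,245:345],None,fx=4,fy=4)
k=np.zeros((440,800,3),np.uint8);k[:440,:400]=a;k[:400,400:]=b;cv2.imwrite("pics/d.png",k)
```

```bash
python3 m.py
```

```text
top bar [374.4984 165.2025] [np.float32(3.6167777), np.float32(21.371843)] [ 0.6189 -0.3073  0.008 ] [ 0.6106 -0.3654  0.008 ] 0.058738545469714035 -98.07551513479149
scene bar [170.8246 339.4611] [np.float32(35.576614), np.float32(4.880935)] [ 0.617  -0.3029  0.008 ] [ 0.6097 -0.3612  0.008 ] 0.05874008329765933 -97.18033865390588
bar (array([ 0.6145, -0.3349,  0.0116]), [np.float64(0.6), np.float64(0.6)])
top knob [132.8712 152.2399] (128, 148, 11, 10)
scene knob [348.0975 154.6236] (344, 149, 9, 12)
knob (array([0.6291, 0.3229, 0.0275]), [np.float64(0.3), np.float64(0.3)])
top disc ((134.28858947753906, 153.60272216796875), (49.580894470214844, 51.19809341430664), 62.35548782348633) [0.6286 0.323  0.011 ]
scene disc ((347.38970947265625, 159.65017700195312), (29.419687271118164, 51.700599670410156), 98.0482406616211) [0.63  0.323 0.011]
disc (array([0.6293, 0.3235, 0.0102]), [np.float64(0.6), np.float64(0.6)])
```

View pics/d.png

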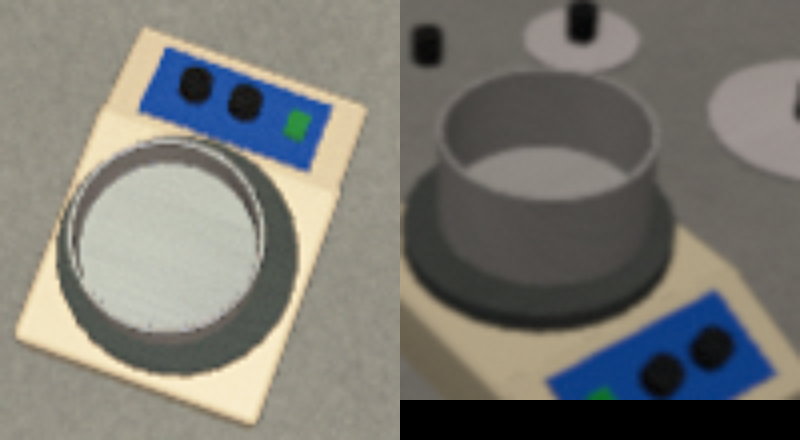

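The crop shows the dish rim at about (231.6,164.1) in the top view and (282.3,164) in the scene view. Both lid points agree at (0.629, 0.323), and the bar is at (0.6145,-0.334). I'll move above the bar and measure the rim while doing so.

Add to h.py:
```python
def delta(s,xyz,yaw=None):
    "remaining move in tool axes; yaw = world direction of tool x (deg)"
    r=R.from_quat(s["orientation"]);d=r.inv().apply(np.array(xyz)-s["position"]);x=r.apply([1,0,0])
    y=np.arctan2(x[1],x[0]);w=0 if yaw is None else (np.radians(yaw)-y+np.pi)%(2*np.pi)-np.pi
    print("delta tool",d.round(4),"rz",round(-w,3),"toolx",round(np.degrees(y),1),"tilt",r.apply([0,0,1]).round(4))
```

```bash
python3 -c "
from h import *
from rig import bot, optics, ticket, read_state
P={n:optics.camera_params(n) for n in('top','scene')}
print(tri([ray(P['top'],(231.6,164.1)),ray(P['scene'],(282.3,164))]),plane(P['top'],(231.6,164.1),.145),plane(P['scene'],(282.3,164),.145))
delta(read_state(),(.6145,-.3345,.15),82.4)"
```

```text
(array([0.58413948, 0.05399633, 0.14064802]), [np.float64(2.0), np.float64(2.0)]) [0.58172082 0.05261908 0.145     ] [0.58849308 0.05067342 0.145     ]
delta tool [ 0.4962 -0.0812  0.1028] rz -1.154 toolx 16.3 tilt [-2.0e-04  1.5e-03 -1.0e+00]
```

>>> steer_hand(rows=[[[0.041, -0.0067, 0], [0, 0, 0], 0.04], [[0.041, -0.0067, 0], [0, 0, 0], 0.04], [[0.041, -0.0067, 0], [0, 0, 0], 0.04], [[0.041, -0.0067, 0], [0, 0, 0], 0.04], [[0.041, -0.0067, 0], [0, 0, 0], 0.04], [[0.041, -0.0067, 0], [0, 0, 0], 0.04], [[0.041, -0.0067, 0], [0, 0, 0], 0.04], [[0.041, -0.0067, 0], [0, 0, 0], 0.04], [[0.041, -0.0067, 0], [0, 0, 0], 0.04], [[0.041, -0.0067, 0], [0, 0, 0], 0.04]], grip_n=40)

```text
time: 0.98
position: [0.5374, -0.3714, 0.2529]
orientation: [0.99, 0.141, -0.0, -0.0]
contact_force: [0.4, -1.4, 0.1]
finger_gap: 0.0401
gripper_force: 0.0
```

>>> steer_hand(rows=[[[0.041, -0.007, 0.01], [0, 0, -0.1154], 0.04], [[0.041, 0, 0.01], [0, 0, -0.1154], 0.04], [[0, 0, 0.01], [0, 0, -0.1154], 0.04], [[0, 0, 0.01], [0, 0, -0.1154], 0.04], [[0, 0, 0.01], [0, 0, -0.1154], 0.04], [[0, 0, 0.01], [0, 0, -0.1154], 0.04], [[0, 0, 0.01], [0, 0, -0.1154], 0.04], [[0, 0, 0.01], [0, 0, -0.1154], 0.04], [[0, 0, 0.01], [0, 0, -0.1154], 0.04], [[0, 0, 0.01], [0, 0, -0.1154], 0.04]])

```text
time: 1.82
position: [0.6093, -0.3392, 0.1526]
orientation: [0.751, 0.661, -0.0, -0.0]
contact_force: [-0.8, 0.0, -0.0]
finger_gap: 0.0404
gripper_force: 0.0
```

>>> steer_hand(rows=[[[0, 0, 0], [0, 0, 0], 0.04]])

```text
time: 1.9
position: [0.6081, -0.3383, 0.1503]
orientation: [0.752, 0.66, -0.0, -0.003]
contact_force: [-0.9, 0.0, -0.4]
finger_gap: 0.0399
gripper_force: 0.0
```

Run:
```python
from h import *
from rig import bot, optics, ticket, read_state
s=read_state();p=optics.camera_params("wrist");im=optics.read_camera("wrist");cv2.imwrite("pics/w1.png",im)
delta(s,(.6145,-.3345,.025),82.4);print(p["origin"],p["attitude"],s["position"])
import pickle;pickle.dump((s,p),open("w1.pkl","wb"))
```

```text
delta tool [0.0042 0.0064 0.1253] rz 0.002 toolx 82.5 tilt [-0.0043  0.0035 -1.    ]
[ 0.61854611 -0.26239545  0.27175306] [ 0.98645349 -0.06437891 -0.0122095   0.1503855 ] [ 0.60814126 -0.33828606  0.15033691]
```

View pics/w1.png

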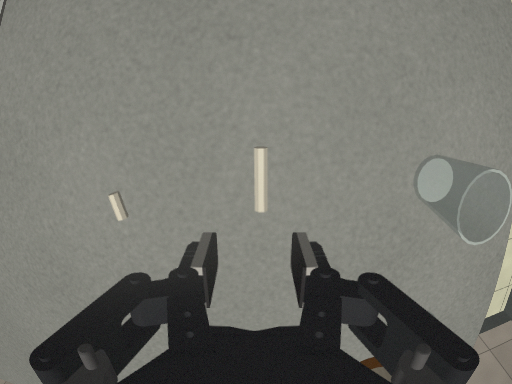

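The wrist view shows the long bar at (260,180), running from about (260,147) to (260,213), with the fingers clear on both sides.

Create w.py:
```python
from h import *
import pickle,sys
def wbar(f,pk,box):
    im=cv2.imread(f);s,p=pickle.load(open(pk,"rb"));g=im.min(2)
    x0,y0,x1,y1=box;t,_=cv2.threshold(np.ascontiguousarray(g[y0:y1,x0:x1]),0,255,cv2.THRESH_OTSU)
    k=blobs((g>t).astype(np.uint8),box)[0];q=k[:,0,:].astype(float)
    W=np.array([plane(p,u,.011,True)[:2] for u in q]);r=cv2.minAreaRect((W*1000).astype(np.float32))
    return s,p,cen(k),r
```

Run:
```python
from w import *
from rig import bot, optics, ticket, read_state
s,p,c,r=wbar("pics/w1.png","w1.pkl",(235,130,290,225));print(c,r,plane(p,c,.011,True))
P={n:optics.camera_params(n) for n in('top','scene')}
print(tri([ray(p,c,True),ray(P['top'],(374.5,165.2)),ray(P['scene'],(170.82,339.46))]))
x=plane(p,c,.011,True)
delta(read_state(),(x[0],x[1],.05),82.4)
```

```text
[258.9828479  179.67831715] ((612.4666748046875, -334.93560791015625), (58.841575622558594, 9.073502540588379), 83.06645965576172) [ 0.61256541 -0.33378882  0.011     ]
(array([ 0.61375001, -0.33449928,  0.01082961]), [np.float64(1.4), np.float64(1.2), np.float64(0.8)])
delta tool [0.0052 0.0036 0.1017] rz -0.003 toolx 82.2 tilt [-0.0029  0.0024 -1.    ]
```

>>> steer_hand(rows=[[[0.0045, 0.004, 0.02], [0, 0, -0.012], 0.04], [[0, 0, 0.025], [0, 0, 0], 0.04], [[0, 0, 0.025], [0, 0, 0], 0.04], [[0, 0, 0.025], [0, 0, 0], 0.04], [[0, 0, 0.015], [0, 0, 0], 0.04], [[0, 0, 0.007], [0, 0, 0], 0.04], [[0, 0, 0], [0, 0, 0], 0.04], [[0, 0, 0], [0, 0, 0], 0.04]], grip_n=40)

```text
time: 2.62
position: [0.6148, -0.336, 0.0379]
orientation: [0.749, 0.663, 0.0, 0.001]
contact_force: [-0.4, -0.6, 0.1]
finger_gap: 0.04
gripper_force: 0.0
```

```bash
python3 -c "
from h import *
from rig import bot, optics, ticket, read_state
delta(read_state(),(.613,-.3342,.0245),83)"
```

```text
delta tool [ 0.0016 -0.002   0.0134] rz 0.0 toolx 83.0 tilt [ 0.0013 -0.001  -1.    ]
```

>>> steer_hand(rows=[[[0.0015, -0.0015, 0.007], [0, 0, 0], 0.04], [[0, 0, 0.0055], [0, 0, 0], 0.04], [[0, 0, 0], [0, 0, 0], 0.0], [[0, 0, 0], [0, 0, 0], 0.0], [[0, 0, 0], [0, 0, 0], 0.0], [[0, 0, 0], [0, 0, 0], 0.0], [[0, 0, 0], [0, 0, 0], 0.0], [[0, 0, 0], [0, 0, 0], 0.0]], grip_n=40)

```text
time: 3.28
position: [0.6129, -0.3339, 0.0244]
orientation: [0.749, 0.663, 0.0, 0.0]
contact_force: [0.7, -0.2, 1.2]
finger_gap: 0.0102
gripper_force: 40.9
```

>>> steer_hand(rows=[[[0, 0, -0.02], [0, 0, 0], 0], [[0, 0, -0.04], [0, 0, 0], 0], [[0, 0, -0.04], [0, 0, 0], 0], [[0, 0, -0.04], [0, 0, 0], 0], [[0, 0, -0.04], [0, 0, 0], 0], [[0, 0, -0.03], [0, 0, 0], 0]])

```text
time: 3.78
position: [0.6135, -0.3343, 0.2388]
orientation: [0.749, 0.663, 0.0, 0.002]
contact_force: [0.0, -0.2, -0.1]
finger_gap: 0.0105
gripper_force: 40.8
```

>>> steer_hand(rows=[[[0.037, -0.0096, 0], [0, 0, 0], 0], [[0.037, -0.0096, 0], [0, 0, 0], 0], [[0.037, -0.0096, 0], [0, 0, 0], 0], [[0.037, -0.0096, 0], [0, 0, 0], 0], [[0.037, -0.0096, 0], [0, 0, 0], 0], [[0.037, -0.0096, 0], [0, 0, 0], 0], [[0.037, -0.0096, 0], [0, 0, 0], 0], [[0.037, -0.0096, 0], [0, 0, 0], 0], [[0, 0, 0], [0, 0, 0], 0], [[0, 0, 0], [0, 0, 0], 0]])

```text
time: 4.62
position: [0.572, -0.029, 0.2344]
orientation: [0.747, 0.664, 0.0, 0.0]
contact_force: [0.3, -0.6, -0.4]
finger_gap: 0.0103
gripper_force: 40.8
```

Run:
```python
from h import *
from rig import bot, optics, ticket, read_state
import pickle
s=read_state();p=optics.camera_params("wrist");im=optics.read_camera("wrist");cv2.imwrite("pics/w2.png",im)
pickle.dump((s,p),open("w2.pkl","wb"));print(s["gripper_force"],s["finger_gap"])
delta(s,(.583,.052,.2),None)
```

```text
40.8282963023521 0.010339815755428595
delta tool [0.0817 0.0014 0.0344] rz 0 toolx 83.3 tilt [ 3.e-04 -3.e-04 -1.e+00]
```

View pics/w2.png

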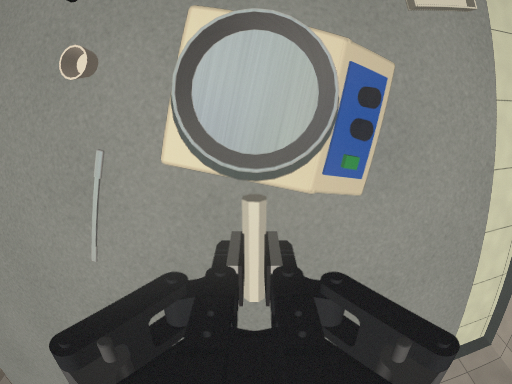

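The wrist view shows the dish mouth centred near (256,92), with outer edges at x 172 to 340, and the bar held square in the jaws, well along its length.

Run:
```python
from h import *
from rig import bot, optics, ticket, read_state
import pickle
s,p=pickle.load(open("w2.pkl","rb"));g=cv2.imread("pics/w2.png").max(2)
print(g[92,165:190],g[92,325:345],g[92,200:204],g[92,250])
def rep(n,k,z):
    W=np.array([plane(p,u,z,True)[:2]*1000 for u in k[:,0].astype(float)],np.float32);e=cv2.fitEllipse(W);print(n,cen(k),e)
m=(g<100).astype(np.uint8)
for k in blobs(m,(165,3,345,185),500): print(cv2.boundingRect(k))
k=blobs(m,(165,3,345,185),500)[0]
k=cv2.convexHull(k);rep("mouth",k,.145);c=cv2.fitEllipse(k)[0]
f=[q for q in blobs((g>130).astype(np.uint8),(185,22,326,160),500)][0];rep("floor",cv2.convexHull(f),.089)
t=ray(optics.camera_params("top"),(231.6,164.1));sc=ray(optics.camera_params("scene"),(282.3,164))
print(tri([ray(p,c,True),t]),tri([ray(p,c,True),t,sc]))
```

```text
[141 138 139 137 138 132 154 175 176 155 101  83  85  82  84  83  86  84
  84  84  86  87  83  87  82] [103 101 100 105 103 101 101 101 101 103 145 178 171 177 192 196 199 144
 132 147] [180 181 179 177] 185
(176, 12, 151, 156)
(173, 111, 164, 69)
mouth [250.94344154  90.23400033] ((582.3228759765625, 54.604095458984375), (112.8996810913086, 113.10806274414062), 55.16123580932617)
floor [254.74338496  91.63929224] ((582.5953369140625, 54.35935974121094), (113.56732177734375, 113.69328308105469), 161.69175720214844)
(array([0.58223965, 0.05345489, 0.14228342]), [np.float64(0.8), np.float64(0.8)]) (array([0.58343712, 0.05422088, 0.14041898]), [np.float64(1.2), np.float64(1.7), np.float64(2.5)])
```

>>> steer_hand(rows=[[[0.028, 0, 0], [0, 0, 0], 0], [[0.028, 0, 0], [0, 0, 0], 0], [[0.028, 0, 0], [0, 0, 0], 0], [[0, 0, 0.03], [0, 0, 0], 0], [[0, 0, 0.02], [0, 0, 0], 0], [[0, 0, 0], [0, 0, 0], 0], [[0, 0, 0], [0, 0, 0], 0]])

```text
time: 5.25
position: [0.582, 0.0514, 0.1832]
orientation: [0.749, 0.662, -0.001, -0.001]
contact_force: [0.1, 0.2, 0.6]
finger_gap: 0.0105
gripper_force: 40.8
```

```bash
python3 -c "
from h import *
from rig import bot, optics, ticket, read_state
delta(read_state(),(.5825,.0543,.1145))"
```

```text
delta tool [0.003  0.0003 0.0687] rz 0 toolx 83.0 tilt [-2.8e-03  1.0e-04 -1.0e+00]
```

>>> steer_hand(rows=[[[0.003, 0, 0.01], [0, 0, 0], 0], [[0, 0, 0.02], [0, 0, 0], 0], [[0, 0, 0.02], [0, 0, 0], 0], [[0, 0, 0.01], [0, 0, 0], 0], [[0, 0, 0.005], [0, 0, 0], 0], [[0, 0, 0], [0, 0, 0], 0], [[0, 0, 0], [0, 0, 0], 0]])

```text
time: 5.83
position: [0.5836, 0.0554, 0.1202]
orientation: [0.749, 0.663, 0.001, 0.001]
contact_force: [0.1, 0.3, -0.0]
finger_gap: 0.0106
gripper_force: 40.8
```

>>> steer_hand(rows=[[[0, 0, 0.003], [0, 0, 0], 0], [[0, 0, 0.002], [0, 0, 0], 0], [[0, 0, 0], [0, 0, 0], 0], [[0, 0, 0], [0, 0, 0], 0]])

```text
time: 6.17
position: [0.5829, 0.0557, 0.1145]
orientation: [0.749, 0.663, 0.0, 0.0]
contact_force: [-0.5, -0.0, 0.2]
finger_gap: 0.0104
gripper_force: 40.8
```

>>> steer_hand(rows=[[[0, 0, 0.001], [0, 0, 0], 0], [[0, 0, 0], [0, 0, 0], 0]])

```text
time: 6.33
position: [0.583, 0.0557, 0.1134]
orientation: [0.749, 0.663, 0.0, 0.0]
contact_force: [-0.2, -0.4, 0.2]
finger_gap: 0.0104
gripper_force: 40.8
```

>>> steer_hand(rows=[[[0, 0, 0.001], [0, 0, 0], 0], [[0, 0, 0], [0, 0, 0], 0]])

```text
time: 6.5
position: [0.5831, 0.0556, 0.1133]
orientation: [0.749, 0.663, 0.0, 0.0]
contact_force: [-3.7, -0.0, 5.4]
finger_gap: 0.0104
gripper_force: 41.6
```

Floor contact (5 N). Open modestly, rise, and look.

>>> steer_hand(rows=[[[0, 0, 0], [0, 0, 0], 0.024], [[0, 0, 0], [0, 0, 0], 0.024], [[0, 0, 0], [0, 0, 0], 0.024], [[0, 0, -0.01], [0, 0, 0], 0.024], [[0, 0, -0.02], [0, 0, 0], 0.024], [[0, 0, -0.03], [0, 0, 0], 0.024], [[0, 0, -0.04], [0, 0, 0], 0.024], [[0, 0, -0.02], [0, 0, 0], 0.024], [[-0.03, 0, 0], [0, 0, 0], 0.03], [[-0.04, 0, 0], [0, 0, 0], 0.03]])

```text
time: 7.33
position: [0.5757, -0.0126, 0.2356]
orientation: [0.747, 0.665, 0.002, 0.002]
contact_force: [0.2, -1.1, 0.6]
finger_gap: 0.0298
gripper_force: 0.0
```

Run:
```python
from rig import bot, optics, ticket, read_state
import cv2
a=optics.read_camera("wrist");b=optics.read_camera("scene")
k=cv2.hconcat([cv2.resize(a[0:256,100:400],None,fx=1.33,fy=1.33),cv2.resize(b[100:260,200:390],None,fx=2.1,fy=2.125)])
print(k.shape);cv2.imwrite("pics/w3.png",k)
```

```text
(340, 798, 3)
```

View pics/w3.png

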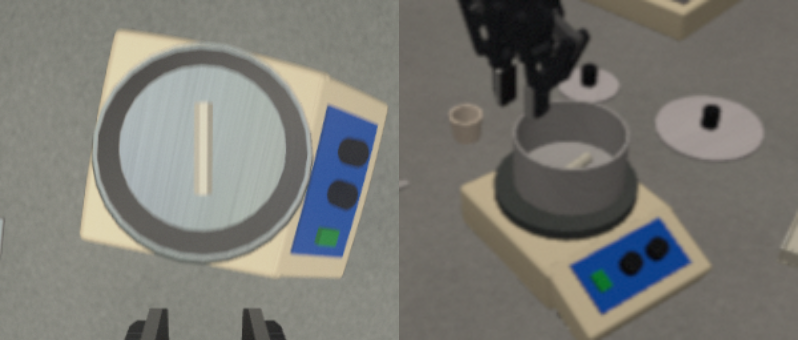

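The bar lies flat in the middle of the dish floor, at about (203,148) in the left half of the crop. The dish hasn't visibly moved. Next, the lid.

>>> steer_hand(rows=[[[0.037, 0.0016, 0], [0, 0, 0], 0.05], [[0.038, 0.0016, 0], [0, 0, 0], 0.05], [[0.038, 0.0016, 0], [0, 0, 0], 0.05], [[0.038, 0.0016, 0], [0, 0, 0], 0.05], [[0.038, 0.0016, 0], [0, 0, 0], 0.05], [[0.038, 0.0016, 0.01], [0, 0, 0], 0.05], [[0.038, 0.0016, 0.03], [0, 0, 0], 0.05], [[0, 0, 0.02], [0, 0, 0], 0.05], [[0, 0, 0], [0, 0, 0], 0.05], [[0, 0, 0], [0, 0, 0], 0.05]])

```text
time: 8.27
position: [0.6154, 0.2428, 0.1752]
orientation: [0.748, 0.663, -0.002, -0.001]
contact_force: [0.9, -0.4, -0.1]
finger_gap: 0.0501
gripper_force: 0.0
```

Run:
```python
from h import *
from rig import bot, optics, ticket, read_state
import pickle
s=read_state();p=optics.camera_params("wrist");im=optics.read_camera("wrist");cv2.imwrite("pics/w4.png",im)
pickle.dump((s,p),open("w4.pkl","wb"))
g=im.min(2);t=optics.camera_params("top")
ks=blobs((im.max(2)<70).astype(np.uint8),(150,20,400,225),60)
for k in ks: print("dark",cv2.boundingRect(k),cen(k),plane(p,cen(k),.03,True))
for k in blobs((g>150).astype(np.uint8),(130,0,400,225),800): print("light",cv2.boundingRect(k))
delta(s,(.629,.323,.037))
```

```text
dark (245, 81, 25, 17) [258.26035503  85.15581854] [0.62938372 0.33114122 0.03      ]
light (185, 24, 145, 142)
delta tool [0.0814 0.0043 0.1381] rz 0 toolx 83.1 tilt [-3.4e-03 -9.0e-04 -1.0e+00]
```

View pics/w4.png

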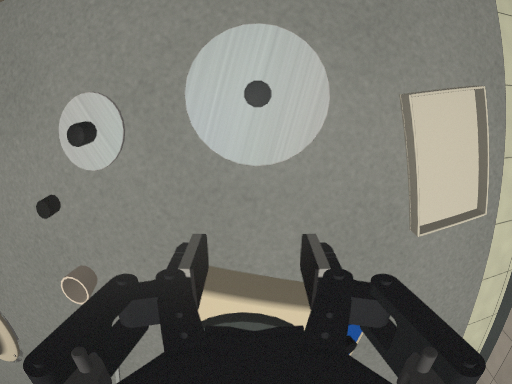

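The knob's round top is at (258,93) and the lid disc spans x 185–330, y 24–166.

Run:
```python
from h import *
from rig import bot, optics, ticket, read_state
import pickle
s,p=pickle.load(open("w4.pkl","rb"));im=cv2.imread("pics/w4.png")
t=optics.camera_params("top");sc=optics.camera_params("scene")
k=cv2.convexHull(blobs((im.min(2)>150).astype(np.uint8),(130,0,400,225),800)[0])
W=np.array([plane(p,u,.011,True)[:2]*1000 for u in k[:,0].astype(float)],np.float32);print("disc",cv2.fitEllipse(W))
c=cv2.fitEllipse(k)[0];print(tri([ray(p,c,True),ray(t,(134.29,153.6))]))
k=blobs((im.max(2)<110).astype(np.uint8),(230,65,290,120),60)[0];c=cen(k);print(cv2.boundingRect(k),c,plane(p,c,.037,True))
print(tri([ray(p,c,True),ray(t,(132.87,152.24)),ray(sc,(348.1,154.6))]))
```

```text
disc ((627.4308471679688, 323.78228759765625), (138.72366333007812, 139.23561096191406), 119.81135559082031)
(array([0.62782633, 0.32306711, 0.01236455]), [np.float64(0.7), np.float64(0.7)])
(244, 81, 27, 26) [257.16475462  93.42638623] [0.6274705  0.32377275 0.037     ]
(array([0.62855714, 0.32355601, 0.02706384]), [np.float64(1.1), np.float64(0.8), np.float64(0.6)])
```

>>> steer_hand(rows=[[[0.028, 0.001, 0], [0, 0, 0], 0.05], [[0.028, 0.001, 0], [0, 0, 0], 0.05], [[0.026, 0.001, 0.02], [0, 0, 0], 0.05], [[0, 0, 0.03], [0, 0, 0], 0.05], [[0, 0, 0.03], [0, 0, 0], 0.05], [[0, 0, 0.02], [0, 0, 0], 0.05], [[0, 0, 0], [0, 0, 0], 0.05], [[0, 0, 0], [0, 0, 0], 0.05]])

```text
time: 8.98
position: [0.63, 0.3228, 0.0775]
orientation: [0.749, 0.663, 0.0, 0.0]
contact_force: [0.1, 0.9, 0.6]
finger_gap: 0.0498
gripper_force: 0.0
```

```bash
python3 -c "
from h import *
from rig import bot, optics, ticket, read_state
delta(read_state(),(.628,.3236,.037))"
```

```text
delta tool [ 0.0006 -0.0021  0.0405] rz 0 toolx 83.0 tilt [ 2.e-04  0.e+00 -1.e+00]
```

>>> steer_hand(rows=[[[0, -0.002, 0.015], [0, 0, 0], 0.05], [[0, 0, 0.015], [0, 0, 0], 0.05], [[0, 0, 0.0095], [0, 0, 0], 0.05], [[0, 0, 0], [0, 0, 0], 0.05], [[0, 0, 0], [0, 0, 0], 0.05]])

```text
time: 9.4
position: [0.6267, 0.3237, 0.0358]
orientation: [0.749, 0.663, -0.001, -0.0]
contact_force: [0.3, 0.4, -0.0]
finger_gap: 0.0503
gripper_force: 0.0
```

>>> steer_hand(rows=[[[0, 0, 0], [0, 0, 0], 0.0], [[0, 0, 0], [0, 0, 0], 0.0], [[0, 0, 0], [0, 0, 0], 0.0], [[0, 0, 0], [0, 0, 0], 0.0], [[0, 0, 0], [0, 0, 0], 0.0], [[0, 0, 0], [0, 0, 0], 0.0]], grip_n=70)

```text
time: 9.9
position: [0.6282, 0.3242, 0.0382]
orientation: [0.749, 0.663, 0.001, 0.0]
contact_force: [0.5, -0.3, 6.0]
finger_gap: 0.0215
gripper_force: 69.2
```

>>> steer_hand(rows=[[[0, 0, -0.01], [0, 0, 0], 0], [[0, 0, -0.02], [0, 0, 0], 0], [[0, 0, -0.03], [0, 0, 0], 0], [[0, 0, -0.03], [0, 0, 0], 0], [[0, 0, -0.03], [0, 0, 0], 0], [[0, 0, -0.03], [0, 0, 0], 0], [[0, 0, -0.03], [0, 0, 0], 0], [[0, 0, -0.01], [0, 0, 0], 0], [[0, 0, 0], [0, 0, 0], 0], [[0, 0, 0], [0, 0, 0], 0]])

```text
time: 10.73
position: [0.627, 0.3237, 0.2256]
orientation: [0.749, 0.663, -0.001, -0.0]
contact_force: [-1.1, -1.2, -3.8]
finger_gap: 0.0217
gripper_force: 69.0
```

Run:
```python
from h import *
from rig import bot, optics, ticket, read_state
s=read_state();print(s["gripper_force"],s["finger_gap"])
delta(s,(.583,.0545,s["position"][2]))
cv2.imwrite("pics/w5.png",cv2.hconcat([cv2.resize(optics.read_camera(n),(400,300)) for n in("wrist","scene")]))
```

```text
68.97228240966797 0.021749495587469386
delta tool [-2.726e-01 -1.120e-02  2.000e-04] rz 0 toolx 83.1 tilt [-1.3e-03 -5.0e-04 -1.0e+00]
```

View pics/w5.png

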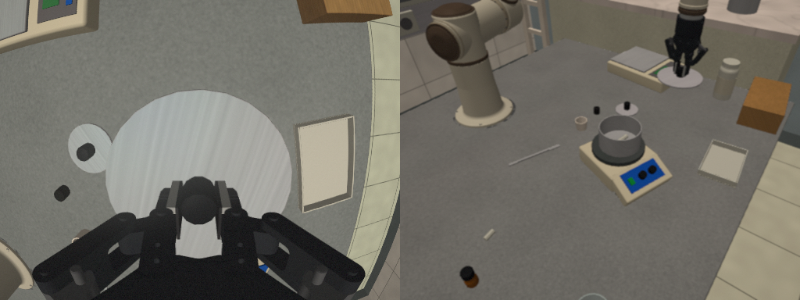

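The lid hangs level, with its knob at (198,199) between the pads. In the scene half the dish is undisturbed.

>>> steer_hand(rows=[[[-0.015, -0.001, 0], [0, 0, 0], 0], [[-0.03, -0.0012, 0], [0, 0, 0], 0], [[-0.033, -0.0012, 0], [0, 0, 0], 0], [[-0.035, -0.0012, 0], [0, 0, 0], 0], [[-0.035, -0.0012, 0], [0, 0, 0], 0], [[-0.035, -0.0012, 0], [0, 0, 0], 0], [[-0.035, -0.0012, 0], [0, 0, 0], 0], [[-0.03, -0.0012, 0], [0, 0, 0], 0], [[-0.015, -0.001, 0], [0, 0, 0], 0], [[-0.01, 0, 0], [0, 0, 0], 0]])

```text
time: 11.67
position: [0.5825, 0.0522, 0.2243]
orientation: [0.749, 0.662, -0.002, -0.002]
contact_force: [0.3, 0.6, -3.6]
finger_gap: 0.0217
gripper_force: 69.0
```

>>> steer_hand(rows=[[[0, 0, 0], [0, 0, 0], 0], [[0, 0, 0], [0, 0, 0], 0]])

```text
time: 11.83
position: [0.5837, 0.0546, 0.2256]
orientation: [0.749, 0.663, -0.0, -0.001]
contact_force: [-0.1, 0.5, -2.1]
finger_gap: 0.0217
gripper_force: 69.0
```

Run:
```python
from h import *
from rig import bot, optics, ticket, read_state
s=read_state();delta(s,(.583,.0545,.153+.038))
im=optics.read_camera("top");sc=optics.read_camera("scene")
cv2.imwrite("pics/w6.png",cv2.hconcat([cv2.resize(im[90:240,150:350],(400,300)),cv2.resize(sc[80:230,190:390],(400,300))]))
```

```text
delta tool [-0.0002 -0.0006  0.0346] rz 0 toolx 83.0 tilt [-2.1e-03  9.0e-04 -1.0e+00]
```

View pics/w6.png

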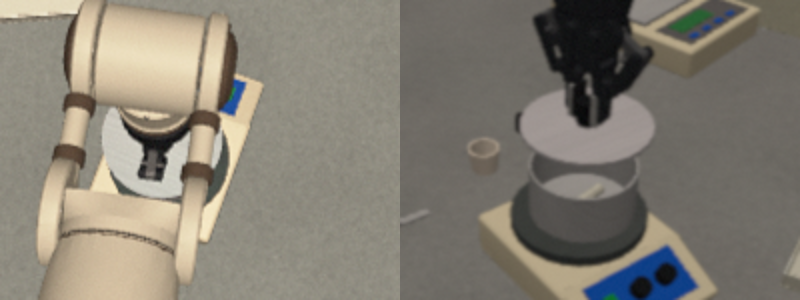

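The lid hangs level and centred above the dish mouth (scene half (588,125) over (583,170)). Lowering it now.

>>> steer_hand(rows=[[[0, 0, 0.01], [0, 0, 0], 0], [[0, 0, 0.015], [0, 0, 0], 0], [[0, 0, 0.01], [0, 0, 0], 0], [[0, 0, 0.005], [0, 0, 0], 0], [[0, 0, 0.003], [0, 0, 0], 0], [[0, 0, 0], [0, 0, 0], 0], [[0, 0, 0], [0, 0, 0], 0]])

```text
time: 12.52
position: [0.5845, 0.0543, 0.1842]
orientation: [0.748, 0.663, 0.0, 0.0]
contact_force: [0.3, 0.2, -1.9]
finger_gap: 0.0218
gripper_force: 69.0
```

>>> steer_hand(rows=[[[0, 0, 0.002], [0, 0, 0], 0], [[0, 0, 0], [0, 0, 0], 0], [[0, 0, 0], [0, 0, 0], 0]])

```text
time: 12.77
position: [0.5844, 0.0541, 0.1823]
orientation: [0.749, 0.663, 0.0, 0.0]
contact_force: [0.0, -0.6, -2.0]
finger_gap: 0.0218
gripper_force: 69.0
```

>>> steer_hand(rows=[[[0, 0, 0.001], [0, 0, 0], 0], [[0, 0, 0], [0, 0, 0], 0], [[0, 0, 0], [0, 0, 0], 0]])

```text
time: 13.02
position: [0.5842, 0.0542, 0.1809]
orientation: [0.749, 0.663, -0.0, -0.0]
contact_force: [-0.0, -0.3, -1.9]
finger_gap: 0.0215
gripper_force: 69.0
```

>>> steer_hand(rows=[[[0, 0, 0.002], [0, 0, 0], 0], [[0, 0, 0], [0, 0, 0], 0], [[0, 0, 0], [0, 0, 0], 0]])

```text
time: 13.27
position: [0.584, 0.0542, 0.1787]
orientation: [0.749, 0.663, -0.0, -0.0]
contact_force: [0.4, 0.0, -3.2]
finger_gap: 0.0223
gripper_force: 69.0
```

>>> steer_hand(rows=[[[0, 0, 0.001], [0, 0, 0], 0], [[0, 0, 0], [0, 0, 0], 0], [[0, 0, 0], [0, 0, 0], 0]])

```text
time: 13.52
position: [0.5841, 0.0542, 0.1778]
orientation: [0.749, 0.663, -0.0, -0.0]
contact_force: [0.0, -0.4, -2.5]
finger_gap: 0.0217
gripper_force: 69.0
```

>>> steer_hand(rows=[[[0, 0, 0.001], [0, 0, 0], 0], [[0, 0, 0], [0, 0, 0], 0], [[0, 0, 0], [0, 0, 0], 0]])

```text
time: 13.77
position: [0.5844, 0.0542, 0.1772]
orientation: [0.749, 0.663, 0.0, 0.0]
contact_force: [0.3, -0.5, -1.0]
finger_gap: 0.0218
gripper_force: 69.5
```

>>> steer_hand(rows=[[[0, 0, 0.001], [0, 0, 0], 0], [[0, 0, 0], [0, 0, 0], 0], [[0, 0, 0], [0, 0, 0], 0]])

```text
time: 14.02
position: [0.5844, 0.0541, 0.1771]
orientation: [0.749, 0.663, 0.0, 0.0]
contact_force: [-2.9, -0.5, 5.9]
finger_gap: 0.022
gripper_force: 70.1
```

Seated. Release, rise and check.

>>> steer_hand(rows=[[[0, 0, 0], [0, 0, 0], 0.05], [[0, 0, 0], [0, 0, 0], 0.05], [[0, 0, 0], [0, 0, 0], 0.05], [[0, 0, 0], [0, 0, 0], 0.05], [[0, 0, -0.01], [0, 0, 0], 0.05], [[0, 0, -0.02], [0, 0, 0], 0.05], [[0, 0, -0.04], [0, 0, 0], 0.05], [[0, 0, -0.03], [0, 0, 0], 0.05], [[-0.04, 0, 0], [0, 0, 0], 0.05], [[-0.04, 0, 0], [0, 0, 0], 0.05]])

```text
time: 14.85
position: [0.5761, -0.025, 0.2802]
orientation: [0.747, 0.665, 0.002, 0.003]
contact_force: [-0.0, -0.4, -1.6]
finger_gap: 0.0502
gripper_force: 0.0
```

Run:
```python
from h import *
from rig import bot, optics, ticket, read_state
p=optics.camera_params("wrist");w=optics.read_camera("wrist");s=optics.read_camera("scene")
k=cv2.convexHull(blobs((w.min(2)>150).astype(np.uint8),(130,0,345,225),800)[0])
W=np.array([plane(p,u,.15,True)[:2]*1000 for u in k[:,0].astype(float)],np.float32);print("disc",cv2.fitEllipse(W))
cv2.imwrite("pics/w7.png",cv2.hconcat([cv2.resize(w,(400,300)),cv2.resize(s[80:230,190:390],(400,300))]))
```

```text
disc ((582.3247680664062, 46.86425018310547), (152.61746215820312, 158.25827026367188), 41.08015060424805)
```

View pics/w7.png

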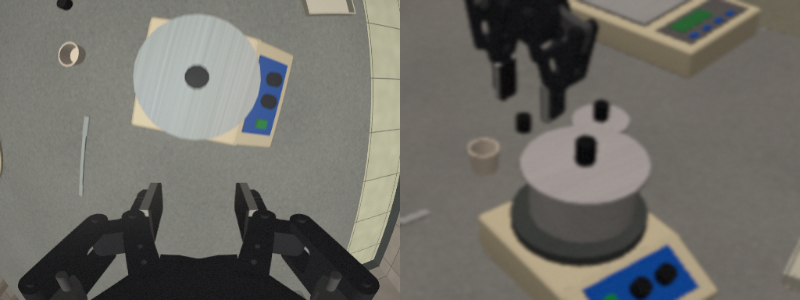

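The lid sits flat and centred on the dish: disc at (197,77) in the wrist half, and level in the scene half. The gripper is clear.

>>> steer_hand(rows=[[[0, 0, 0], [0, 0, 0], 0.05], [[0, 0, 0], [0, 0, 0], 0.05]])

```text
time: 15.12
position: [0.5746, -0.0249, 0.2762]
orientation: [0.749, 0.663, 0.0, -0.0]
contact_force: [-0.2, 0.3, 0.4]
finger_gap: 0.0502
gripper_force: 0.0
```

```bash
python3 -c "
from rig import bot, optics, ticket, read_state
print(ticket.finish_job())"
```

```text
the job is handed in; nothing more can be done
None
```

The long bar lies flat on the dish floor, the large lid sits flat and centred on the rim by the last camera check, and the job was handed in at about 15 s with the gripper clear; no verdict was returned.

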